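# Test a rolling-mill return spring and sort it

## Task

Test the rolling-mill spring that stands in the front compartment of the wooden tray (the one nearer the robot): stand it over the peg on the tester's plate, bring the lever down by its black grip until it bears on the height stop with a light push of 5 to 10 N, never straining the stop, and keep it there for a good two seconds while you read the dial. Then ease the lever back up without letting it fly, and put the spring in the square basket if the dial passed the limit tab at 12 N, or in the round tin if it did not. Leave the other spring and the things on the bench where they are.

Things in the scene. Friction and masses are not known exactly. Their poses are not given: they have to be found in the camera images.
- spring_a: loose steel coil spring with flat closed ends, 24 mm outside, 19 mm inside, 48 mm tall, 30 g; origin at the centre of its lower end, z along the coil. Stands upright in one of the tray's two compartments (either one). Both springs look alike, but one is firm, one soft: only the tester tells. Grip it across the coils; along its axis it yields by up to 20 mm
- spring_b: loose steel coil spring with flat closed ends, 24 mm outside, 19 mm inside, 48 mm tall, 30 g; origin at the centre of its lower end, z along the coil. Stands upright in one of the tray's two compartments (either one). Both springs look alike, but one is firm, one soft: only the tester tells. Grip it across the coils; along its axis it yields by up to 20 mm
- tray: fixed shallow wooden tray, 190 mm (x) by 110 mm (y), 12 mm high over all, walls 6 mm, floor 6 mm thick, one divider across the middle making a front compartment (-x of the tray, towards the robot) and a back one (+x); a spring stands near the middle of each, 46 mm from the tray's origin, which is the centre of the underside
- tester: fixed lever spring tester: green base 285 x 84 mm, top 25 mm above the bench; steel load plate 56 mm across, dial at its -y side, hinge clevis at +x, flat lever from there over the plate towards -x. Origin on the plate's axis at bench level, x from plate to hinge, z up. The stop reaches 46 mm above the plate, 50 mm from its axis: close the fingers along the tester's y when loading
- plate_centre (a point): centre of the load plate's upper face (45 mm above the bench), axes as the tester. A steel peg with tapered top, 15 mm across and 6.5 mm high, stands here: the spring goes over it. The plate sinks 0.1 mm per newton
- hinge (a point): middle of the lever's hinge pin, 120 mm from the plate's axis along the tester's x and 80 mm above the bench; axes as the tester; the lever turns about y
- lever (a joint): angle of the lever: 0 = level, positive = raised; starts at 1.35 to 1.55 rad (nearly upright, the plate is free from above), upper limit 1.62; balanced: it stays where it is left. In the tester's frame the grip's centre at angle a is the hinge + (-0.198 cos a + 0.017 sin a, 0.049, 0.198 sin a + 0.017 cos a)
- handle (a point): centre of the lever's black grip: a freely turning sleeve, 18 mm across, 54 mm long along the tester's y, standing out from the lever's +y side (49 mm from the lever's centre line). Pinch it from above with the fingers closing along the tester's x, and follow its arc with the tool kept upright
- foot: steel pressure foot under the lever, a swivelling disc 34 mm across, 120 mm from the hinge pin; origin at its swivel, 10 mm above its lower face. It meets the spring's top at a lever angle of about 0.14 rad (28 mm of grip travel above the stop); the pull on the grip then grows steadily to 8-11 N (firm spring) or 5-6.5 N (soft one) as the lever reaches the stop
- stop: fixed height stop under the lever: steel sleeve, lock nut and screw with a black cap 15 mm across, 50 mm from the plate's axis towards -x, 170 mm from the hinge pin; origin at the sleeve's foot. The cap's top is about 66 mm above that, set up to 3 mm higher or lower; the lever lands on it nearly level. It does not yield. Pull on the grip beyond what the spring takes reaches it 1.16 times
- dial (a joint): needle of the 84 mm face-up dial beside the plate: load on the plate, 0.2 rad per newton, clockwise from above, 0 pointing to -x of the tester; a tick each newton, longer each 5, a brass limit tab on the rim at 12 N (2.4 rad). At the stop a firm spring shows about 13.5 to 18 N, a soft one 8 to 11 N
- basket: fixed white square plastic basket, 95 x 95 mm, 32 mm high, walls and floor 3 mm; origin at the centre of its underside. For springs whose reading passes 12 N
- tin: fixed round aluminium tin, 98 mm across the rim, 26 mm high, wall 3 mm, floor 4 mm; origin at the centre of its underside. For springs whose reading stays under 12 N
- ring_clamp: bystander: small wooden ring clamp with a steel band, 97 mm long, 28 mm wide, 22 mm high
- jar: bystander: amber glass jar with metal lid, 52 mm across, 55 mm high
- bench_block: bystander: steel bench block, 75 x 75 x 22 mm
Not all that is in view belongs to the job. What is shaped like the spring_a but green or orange is not meant. Leave any turquoise look-alike of the spring_b alone.

How it is judged (in metres and radians):
On the way, in this order (a step that is already met when the one before it is completed fails the run):
1. the front spring stands on the load plate, over the peg, and is let go (((horizontal distance between spring_a and plate_centre below 0.004 m and z of spring_a in the frame of plate_centre between -0.004 and 0.003 m and angle between spring_a's own z axis and vertical below 0.1 rad and x of spring_b in the frame of tray above 0.02 m and distance of spring_b from where it was at the start of the episode below 0.02 m and contact force between the fingers and spring_a below 0.05 N) or (horizontal distance between spring_b and plate_centre below 0.004 m and z of spring_b in the frame of plate_centre between -0.004 and 0.003 m and angle between spring_b's own z axis and vertical below 0.1 rad and x of spring_a in the frame of tray above 0.02 m and distance of spring_a from where it was at the start of the episode below 0.02 m and contact force between the fingers and spring_b below 0.05 N))), for 0.1 s.
2. the lever bears on the height stop with 3 to 13 N, kept up for 1.5 s, with the spring compressed between foot and plate (contact force between stop and anything else between 3 and 13 N and ((horizontal distance between spring_a and plate_centre below 0.004 m and z of spring_a in the frame of plate_centre between -0.004 and 0.003 m and angle between spring_a's own z axis and vertical below 0.1 rad and x of spring_b in the frame of tray above 0.02 m and distance of spring_b from where it was at the start of the episode below 0.02 m and contact force between spring_a and foot above 6 N) or (horizontal distance between spring_b and plate_centre below 0.004 m and z of spring_b in the frame of plate_centre between -0.004 and 0.003 m and angle between spring_b's own z axis and vertical below 0.1 rad and x of spring_a in the frame of tray above 0.02 m and distance of spring_a from where it was at the start of the episode below 0.02 m and contact force between spring_b and foot above 6 N))), for 1.5 s.
3. the lever is back up, at more than 1.15 rad (value of joint lever above 1.15 rad), for 0.1 s.
At the end, for the whole second after the job is handed in: the tested spring at rest in its right container (firm: basket, soft: tin), its lower end within 55 mm of the container's axis and under 25 mm above its underside; the other spring in the back compartment, moved under 20 mm; the lever up beyond 1.1 rad (value of joint lever above 1.1 rad and ((horizontal distance between spring_a and basket below 0.055 m and z of spring_a in the frame of basket below 0.025 m and linear speed of spring_a below 0.02 m/s and x of spring_b in the frame of tray above 0.02 m and distance of spring_b from where it was at the start of the episode below 0.02 m) or (horizontal distance between spring_b and tin below 0.055 m and z of spring_b in the frame of tin below 0.025 m and linear speed of spring_b below 0.02 m/s and x of spring_a in the frame of tray above 0.02 m and distance of spring_a from where it was at the start of the episode below 0.02 m))); the robot touches nothing.
It fails at once if the height stop is strained (more than 22 N) (contact force between stop and anything else above 22 N).
It fails at once if the lever flies up or is slammed (faster than 2.5 rad/s) (velocity of joint lever above 2.5 rad/s or velocity of joint lever below -2.5 rad/s).
It fails at once if a bystander is moved by more than 20 mm (distance of any of ring_clamp, jar, bench_block from where it was at the start of the episode above 0.02 m).
It also fails if it takes over 72 s, if anything falls off the work surface, if the arm or the gripper's body presses on something with over 40 N, if the wrist force passes 120 N, or if a joint passes its speed limit or range.

## Robot

A 6-joint arm with a two-finger parallel gripper is mounted at the origin on the work surface. World frame = base frame: x ahead of the robot, y to its left, z up, the work surface at z = 0. Lengths are in m, angles in degrees, forces in N, time in s.
With the tool pointing down it reaches from about 0.375 to 0.9 m from the base axis. Payload 3.1 kg.
Tool frame: the origin (TCP) lies on the centre line of the jaws, within the pads' length; the fingertips stand 17 mm ahead of it and the grasp point (between the pads) lies 2 mm behind it; z points along the fingers, y is the line along which they close (so a half turn about z gives the same grasp; the last joint's range is limited). The gripper opens to 87 mm and grips with 3 to 60 N. Pads are 19 mm wide; open, the fingers measure 117 mm over their backs; the gripper's body (75 mm by 190 mm) begins 51 mm behind the grasp point.
Start: joints at [58.757, 30.224, 82.088, -0, 67.689, -10.227], TCP at [0.224, 0.583, 0.24] pointing down, gripper open.
Joint ranges: [-176.69, 176.69], [-43.24, 126.21], [12.49, 139.97], [-82, 262], [0, 151.66], [-163.58, 163.58]. Speed limits (degrees/s): [159.86, 159.86, 180, 180, 180, 180].

## Interface

Orientations are given as a 3x3 rotation matrix whose columns are the frame's x, y, z axes.
In Python, from rig import bot, imaging, finder gives the robot as it stands. The module is installed in compiled form; this text tells all that it offers.
- The arm moves only by the tool play_rows, never from a script. Its argument "motion" is a list that holds one entry, the list of rows, each a list of 6 numbers: the shift along the tool's x, y, z in m, then the turn, a rotation vector about the tool's x, y, z in degrees. In form: [[[dx, dy, dz, wx, wy, wz], ...]]. A call has 1 to 8 rows; each row is the pose to reach, as a shift and turn from the pose commanded when the call began, along the tool's axes at that moment; what a row does not reach only later rows make up. A row lasts 1/12 s, in which the tool goes at most 41.7 mm and 7.16 degrees, less where a joint would pass 70% of its speed; a pose out of reach is approached as far as the arm can. A call with a gripper value outside its range is refused whole. "fingers" is the finger opening in m, from 0 to 0.087, set as the call begins (left out, the last holds). The fingers move at their own pace and stop on an object; the grip force is fixed at half the most. Time passes only in rows, so rows that repeat a pose let the fingers close. It gives the time, the measured TCP pose, the force, the opening and the grip force at its end, in the units of the state.
- bot.read_state(): the state, without advancing time (a new reading comes with each control period).
- imaging.capture(name): name is "scene" or "side" or "wrist"; returns a dict with "frame" (420x560x3 uint8, red, green, blue), "camera_matrix" (3x3 intrinsics, pixels), "R" (3x3) and "t" (3): a world point X has camera coordinates R X + t. Camera axes: x right, y down, z forward; pixel columns grow to the right and rows downward; lengths in m; the calibration is good to about 2 mm. A picture is of the moment at which its call begins. There is no depth.
- bot.hand_in(): hands the job in; it is judged then, once.
Trained networks look in the newest picture that a camera, given by its name, has taken for a name from the list of things; names that differ only in an ending like _2 or _b are one class to them, and where a whole thing is asked for, a point or a joint stands for the part that bears it (a point fixed in the world has none). Each returns a list of dicts, best first, with "confidence" (0 to 1); they miss things now and then, are a little off and sometimes report something else, mostly with a low value. They report only what shows in the picture. A call takes as long as a camera call. They do not tell look-alikes from the thing itself.
- finder.recognise(camera, name): "at" ([x, y, z] in m, in world coordinates, good to about 4 mm: the middle of the surface that is visible of it).
- finder.outline_of(camera, name): "pixels" (420x560 bool, what is visible of it).
The state is a dict: "time_s": time; "joint_positions": joint angles; "qvel": joint speeds; "tau": joint torques, N m; "position": TCP position; "tcp_rot": TCP orientation; "force": force on the tool from outside, world axes, zero at the start; "moment": the same for the moment, N m; "opening": opening from 0.0 (shut) to 1.0 (fully open); "grasp_force": force on a finger pad.
Only numpy, scipy, OpenCV 4.12 (cv2) and the standard library are available. Lean on these libraries where they do the work, as an engineer would, in place of code of your own. Each camera call takes 0.05 s, during which the arm holds its last target. There are 200 camera calls.

## Working session

There is one attempt and no reset: what is moved stays moved. The work goes in short steps, Python scripts to look and compute and a tool call to move; the robot and the scene stay as the last step left them, time stands still between calls to the robot, and variables do not carry over. Pictures are saved under pics/ and viewed, at most 10 in all, crops included, and the job is handed in when it is done.

Besides the shell and the picture viewer there is one more tool, called by a JSON object that holds its "op" and its "data", one argument or row to a line. play_rows: Moves the arm, as the interface text tells. Its arguments: {"type":"object","properties":{"motion":{"type":"array"},"fingers":{"type":"number"}},"required":["motion"]}

```bash
mkdir -p pics
cat > h.py <<'E'
import numpy as np, cv2
from rig import bot, imaging, finder
def snap(n,f=None):
    c=imaging.capture(n)
    if f: cv2.imwrite(f'pics/{f}.png',c['frame'][:,:,::-1])
    return c
def proj(c,X):
    p=c['camera_matrix']@(c['R']@np.asarray(X,float)+c['t']); return p[:2]/p[2]
def ray(c,uv,z):
    d=c['R'].T@np.linalg.inv(c['camera_matrix'])@np.array([uv[0],uv[1],1.]); o=-c['R'].T@c['t']
    return o+d*(z-o[2])/d[2]
E
python3 - <<'E'
from h import *
s=bot.read_state(); print(s['time_s'],s['position'],s['tcp_rot'],s['force'],s['opening'])
for n in ['scene','side']:
    c=snap(n,n+'1'); print(n,'cam',(-c['R'].T@c['t']).round(3))
    for o in ['spring_a','tray','tester','lever','handle','foot','stop','dial','basket','tin','jar','ring_clamp','bench_block']:
        print(o,[(np.round(r['at'],3).tolist(),round(r['confidence'],2),proj(c,r['at']).round().tolist()) for r in finder.recognise(n,o)][:4])
E
```

```text
0.0 [0.22374553 0.58284097 0.23857393] [[-9.33484592e-01  3.58615820e-01 -1.09991502e-03]
 [ 3.58617315e-01  9.33482874e-01 -1.82919931e-03]
 [ 3.70772028e-04 -2.10197794e-03 -9.99997722e-01]] [-0.01827226 -0.2134587   0.27700193] 0.999854160876181
scene cam [1.214 0.511 0.732]
spring_a [([0.302, 0.3, 0.028], 0.73, [423.0, 224.0]), ([0.406, 0.31, 0.038], 0.58, [411.0, 249.0]), ([0.496, 0.281, 0.035], 0.58, [380.0, 271.0]), ([0.513, 0.41, 0.028], 0.52, [441.0, 304.0])]
tray [([0.455, 0.295, 0.006], 0.67, [393.0, 272.0]), ([0.649, 0.033, 0.039], 0.48, [231.0, 271.0])]
tester [([0.646, 0.036, 0.035], 0.61, [234.0, 272.0])]
lever [([0.666, 0.045, 0.216], 0.97, [223.0, 204.0])]
handle [([0.669, 0.044, 0.215], 0.86, [222.0, 205.0])]
foot []
stop [([0.511, 0.002, 0.054], 0.64, [257.0, 222.0])]
dial [([0.496, 0.283, 0.032], 0.68, [381.0, 272.0])]
basket [([0.409, -0.285, 0.015], 0.6, [188.0, 178.0])]
tin []
jar [([0.684, -0.166, 0.038], 0.91, [145.0, 247.0]), ([0.51, 0.004, 0.053], 0.17, [258.0, 223.0])]
ring_clamp [([0.642, 0.2, 0.023], 0.57, [307.0, 307.0])]
bench_block [([0.648, 0.312, 0.
[... 308 characters left out ...]
507, 0.415, 0.029], 0.5, [221.0, 349.0])]
tray [([0.444, 0.292, 0.004], 0.56, [270.0, 311.0])]
tester [([0.59, 0.034, 0.026], 0.86, [239.0, 212.0])]
lever [([0.66, 0.046, 0.204], 0.79, [204.0, 152.0])]
handle [([0.656, 0.045, 0.208], 0.64, [205.0, 151.0])]
foot [([0.641, 0.317, 0.024], 0.67, [176.0, 297.0]), ([0.649, 0.04, 0.204], 0.57, [209.0, 151.0]), ([0.419, -0.288, 0.012], 0.34, [328.0, 153.0])]
stop [([0.647, 0.042, 0.205], 0.36, [210.0, 151.0])]
dial []
basket [([0.416, -0.291, 0.012], 0.66, [329.0, 153.0])]
tin [([0.576, -0.292, 0.01], 0.87, [277.0, 146.0])]
jar []
ring_clamp []
bench_block [([0.639, 0.316, 0.024], 0.74, [177.0, 297.0]), ([0.653, 0.046, 0.206], 0.72, [207.0, 152.0])]
```

View pics/scene1.png

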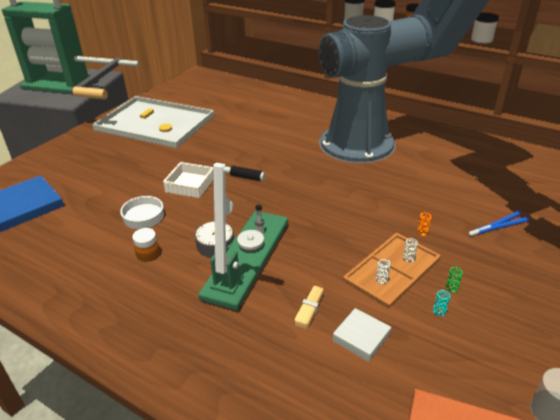

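View pics/side1.png

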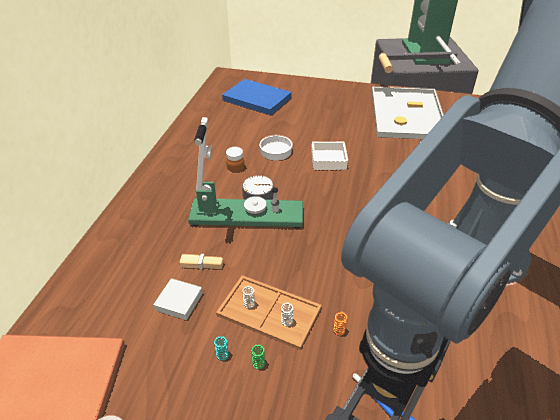

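The scene view shows the tester with its plate at (251,239), the stop at (259,210) and the lever upright. The tray holds two steel springs: front (410,249), back (383,271). The green, orange and turquoise ones stand outside it. The side view agrees: plate (256,204), front spring (287,314), tin (276,147), basket (329,155).

```bash
cat >> h.py <<'E'
from scipy.spatial.transform import Rotation as Ro
def rel(pos,yaw,s=None):
    """tool x at yaw (deg) in world, pointing down -> shift in tool axes, rotvec deg"""
    s=s or bot.read_state(); R=np.array(s['tcp_rot']); c,n=np.cos(np.radians(yaw)),np.sin(np.radians(yaw))
    T=np.array([[c,n,0],[n,-c,0],[0,0,-1]])
    return (R.T@(np.array(pos)-s['position'])).round(4).tolist(), Ro.from_matrix(R.T@T).as_rotvec(degrees=True).round(2).tolist()
def tri(obs):
    A=[];b=[]
    for c,uv in obs:
        d=c['R'].T@np.linalg.inv(c['camera_matrix'])@np.array([uv[0],uv[1],1.]); d/=np.linalg.norm(d)
        P=np.eye(3)-np.outer(d,d); A.append(P); b.append(P@(-c['R'].T@c['t']))
    return np.linalg.lstsq(np.vstack(A),np.hstack(b),rcond=None)[0]
E
python3 - <<'E'
from h import *
a=snap('scene');b=snap('side');w=snap('wrist','wrist1')
print('plate',ray(a,(251,239),.047),ray(b,(256,204),.047))
print('stop',tri([(a,(259,209)),(b,(276,202))]))
s=bot.read_state();R=np.array(s['tcp_rot'])
print('wristcam in tool',R.T@(-w['R'].T@w['t']-s['position']),(w['R']@R).round(3),w['camera_matrix'][0,0])
print(rel([.43,.24,.24],160))
# segment green base
for c in (a,b):
    hsv=cv2.cvtColor(c['frame'],cv2.COLOR_RGB2HSV);m=cv2.inRange(hsv,(65,120,30),(85,255,140))
    n,l,st,ce=cv2.connectedComponentsWithStats(m)
    for i in range(1,n):
        if st[i,4]>300: print(st[i],ce[i])
E
```

```text
plate [0.55672069 0.01694247 0.047     ] [0.5506605  0.01889816 0.047     ]
stop [0.49800124 0.00667693 0.06993344]
wristcam in tool [ 0.0741499   0.00091991 -0.14509983] [[ 0.001  1.    -0.002]
 [-0.962  0.001 -0.274]
 [-0.274  0.002  0.962]] 328.5132106785552
([-0.3154, -0.2467, -0.0005], [0.0, -0.0, -1.02])
```

Run:
```python
from h import *
print(rel([.404,.311,.20],192))
```

```text
([-0.2656, -0.1898, 0.0395], [0.0, -0.0, -33.02])
```

{"op": "play_rows", "data": {
  "motion": [
    [[-0.02,-0.015,0.002,0,0,-3],[-0.05,-0.036,0.008,0,0,-7],[-0.08,-0.057,0.012,0,0,-12],[-0.11,-0.079,0.016,0,0,-16],[-0.14,-0.1,0.02,0,0,-20],[-0.17,-0.121,0.025,0,0,-24],[-0.2,-0.143,0.03,0,0,-28],[-0.23,-0.164,0.035,0,0,-31]]
  ],
  "fingers": 0.05
}}

```text
time_s: 2.22
position: [0.3807, 0.3463, 0.2046]
tcp_rot: [[-0.984, -0.177, 0.001], [-0.177, 0.984, 0.0], [-0.001, 0.0, -1.0]]
force: [0.8, -0.5, 0.3]
opening: 0.584
grasp_force: 0.0
```

{"op": "play_rows", "data": {
  "motion": [
    [[-0.02,-0.015,0.003,0,0,-1],[-0.037,-0.024,0.005,0,0,-2],[-0.037,-0.024,0.005,0,0,-2],[-0.037,-0.024,0.005,0,0,-2],[-0.037,-0.024,0.005,0,0,-2]]
  ]
}}

```text
time_s: 2.63
position: [0.4197, 0.3307, 0.1995]
tcp_rot: [[-0.978, -0.207, -0.001], [-0.207, 0.978, -0.0], [0.001, 0.0, -1.0]]
force: [0.2, 0.2, 1.0]
opening: 0.575
grasp_force: 0.0
```

Run:
```python
from h import *
s=bot.read_state(); print(s['time_s'],s['position'],np.array(s['tcp_rot']).round(3).tolist(),s['opening'])
c=snap('wrist','wrist2')
for r in finder.recognise('wrist','spring_a'): print(np.round(r['at'],4),round(r['confidence'],2),proj(c,r['at']).round())
for r in finder.outline_of('wrist','spring_a'):
    ys,xs=np.nonzero(r['pixels']); print(round(r['confidence'],2),xs.min(),xs.max(),ys.min(),ys.max(),xs.mean(),ys.mean())
a=[.404,.311]
for z in (.006,.054): print(proj(c,a+[z]))
```

```text
2.6333 [0.41974479 0.3307088  0.19945297] [[-0.978, -0.207, -0.001], [-0.207, 0.978, -0.0], [0.001, 0.0, -1.0]] 0.5747720007284456
[0.4051 0.3072 0.0373] 0.94 [256. 178.]
[0.2941 0.301  0.034 ] 0.86 [273.  51.]
[0.4399 0.4079 0.0306] 0.65 [347. 231.]
[0.484  0.2854 0.0191] 0.6 [222. 243.]
0.8 334 366 210 244 349.8292682926829 227.17843388960205
0.74 209 232 236 250 222.2514619883041 241.73099415204678
0.62 259 286 40 76 272.48397435897436 56.243589743589745
0.37 317 323 271 281 320.42857142857144 276.875
[261.31258864 172.37148954]
[258.85749202 180.8916541 ]
```

View pics/wrist2.png

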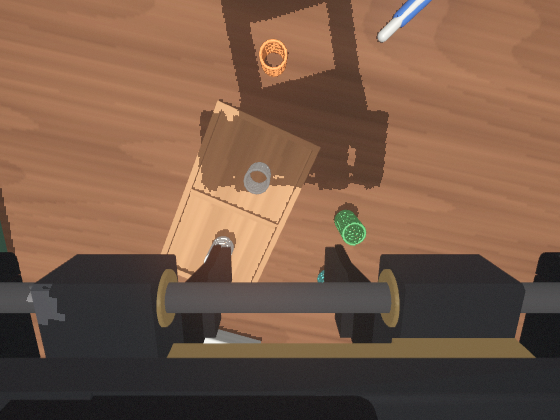

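The wrist view shows the front spring in the hand's shadow at (257,178), the back spring at (222,243) and the divider between them, with the green spring outside the tray at (350,227). I'll measure the spring by segmentation and then move down.

Run:
```python
from h import *
c=snap('wrist')
f=c['frame'];hsv=cv2.cvtColor(f,cv2.COLOR_RGB2HSV)
m=np.zeros(f.shape[:2],np.uint8);roi=(slice(150,210),slice(230,290))
m[roi]=(hsv[roi][:,:,1]<60)*255
n,l,st,ce=cv2.connectedComponentsWithStats(m);i=1+np.argmax(st[1:,4]);print(st[i],ce[i])
m=((l==i)*255).astype(np.uint8)
pts=np.argwhere(m>0)[:,::-1]
# model outline: hull of two circles r=12mm z=.006 and .054
from scipy.optimize import least_squares
hull=cv2.convexHull(pts.astype(np.int32))
full=np.zeros_like(m);cv2.fillPoly(full,[hull],255)
th=np.linspace(0,2*np.pi,60)
def mod(p):
    q=np.array([proj(c,(p[0]+.012*np.cos(t),p[1]+.012*np.sin(t),z)) for z in(.006,.054) for t in th])
    h=cv2.convexHull((q*16).astype(np.int32)).astype(np.int32)
    g=np.zeros_like(m);cv2.fillPoly(g,[h],255,shift=4);return g
best=min(((np.sum((mod((x,y))>0)!=(full>0)),x,y) for x in np.arange(.394,.416,.001) for y in np.arange(.297,.32,.001)))
print(best,(full>0).sum())
o=f.copy();o[cv2.Canny(mod(best[1:]),50,100)>0]=(255,0,0)
cv2.imwrite('pics/c1.png',cv2.resize(o[140:220,210:310,::-1],(500,400),interpolation=cv2.INTER_NEAREST))
print(rel([best[1],best[2],.10],192))
```

```text
[243 162  27  32 521] [256.3915547  178.47600768]
(np.int64(69), np.float64(0.404), np.float64(0.309)) 683
([0.0198, -0.0185, 0.0997], [0.0, -0.02, 0.08])
```

View pics/c1.png

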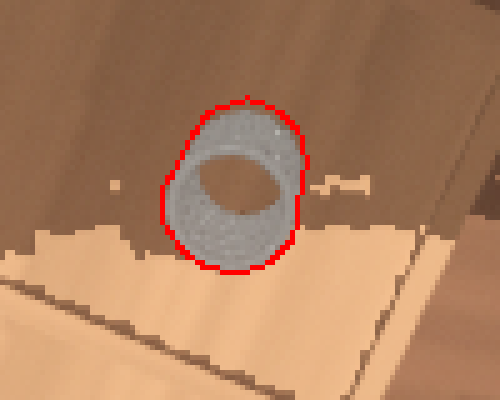

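The outline fits well: the spring stands at (0.404, 0.309). Going down on it and gripping.

{"op": "play_rows", "data": {
  "motion": [
    [[0.01,-0.01,0.01,0,0,0],[0.02,-0.0185,0.035,0,0,0],[0.02,-0.0185,0.065,0,0,0],[0.02,-0.0185,0.095,0,0,0],[0.02,-0.0185,0.12,0,0,0],[0.02,-0.0185,0.143,0,0,0],[0.02,-0.0185,0.16,0,0,0],[0.02,-0.0185,0.1665,0,0,0]]
  ]
}}

```text
time_s: 3.5
position: [0.4032, 0.3083, 0.031]
tcp_rot: [[-0.978, -0.209, -0.004], [-0.209, 0.978, -0.002], [0.004, -0.001, -1.0]]
force: [-0.3, -0.8, -0.1]
opening: 0.575
grasp_force: 0.0
```

{"op": "play_rows", "data": {
  "motion": [
    [[0,0,0,0,0,0],[0,0,0,0,0,0],[0,0,0,0,0,0],[0,0,0,0,0,0],[0,0,0,0,0,0],[0,0,0,0,0,0]]
  ],
  "fingers": 0.018
}}

```text
time_s: 4.0
position: [0.4055, 0.3087, 0.034]
tcp_rot: [[-0.978, -0.208, 0.002], [-0.208, 0.978, 0.001], [-0.002, 0.001, -1.0]]
force: [-0.2, 0.3, 0.8]
opening: 0.268
grasp_force: 30.7
```

Run:
```python
from h import *
print(rel([.55,.018,.2],192))
```

```text
([-0.0814, -0.3143, -0.166], [0.03, 0.12, -0.02])
```

{"op": "play_rows", "data": {
  "motion": [
    [[0,0,-0.01,0,0,0],[0,0,-0.03,0,0,0],[0,0,-0.06,0,0,0],[0,0,-0.09,0,0,0],[0,0,-0.12,0,0,0],[0,0,-0.145,0,0,0],[0,0,-0.162,0,0,0],[0,0,-0.17,0,0,0]]
  ]
}}

```text
time_s: 4.67
position: [0.4058, 0.3089, 0.2065]
tcp_rot: [[-0.978, -0.208, 0.005], [-0.208, 0.978, 0.002], [-0.005, 0.001, -1.0]]
force: [0.3, 1.1, -0.8]
opening: 0.263
grasp_force: 30.7
```

{"op": "play_rows", "data": {
  "motion": [
    [[-0.004,-0.015,0,0,0,0],[-0.012,-0.045,0,0,0,0],[-0.021,-0.08,0,0,0,0],[-0.03,-0.116,0,0,0,0],[-0.039,-0.152,0,0,0,0],[-0.048,-0.188,0,0,0,0],[-0.057,-0.222,0,0,0,0],[-0.065,-0.255,0,0,0,0]]
  ]
}}

```text
time_s: 5.33
position: [0.5214, 0.0705, 0.2028]
tcp_rot: [[-0.978, -0.207, -0.001], [-0.207, 0.978, 0.0], [0.001, 0.0, -1.0]]
force: [0.4, -0.3, 0.2]
opening: 0.266
grasp_force: 30.7
```

{"op": "play_rows", "data": {
  "motion": [
    [[-0.008,-0.03,0,0,0,0],[-0.014,-0.05,0,0,0,0],[-0.017,-0.059,0,0,0,0],[-0.017,-0.059,0,0,0,0],[-0.017,-0.059,0,0,0,0]]
  ]
}}

```text
time_s: 5.75
position: [0.5493, 0.0187, 0.2026]
tcp_rot: [[-0.978, -0.207, -0.002], [-0.207, 0.978, 0.001], [0.002, 0.001, -1.0]]
force: [-0.5, -0.3, -0.9]
opening: 0.264
grasp_force: 30.7
```

Run:
```python
from h import *
s=bot.read_state(); print(s['time_s'],s['position'],np.array(s['tcp_rot']).round(3).tolist())
c=snap('wrist','wrist3')
for o in ['tester','stop','dial','handle','lever']:
    for r in finder.recognise('wrist',o)[:2]: print(o,np.round(r['at'],4),round(r['confidence'],2),proj(c,r['at']).round())
print(proj(c,[.553,.018,.045]),proj(c,[.501,.007,.091]))
```

```text
5.75 [0.54927313 0.0187314  0.20258243] [[-0.978, -0.207, -0.002], [-0.207, 0.978, 0.001], [0.002, 0.001, -1.0]]
tester [ 0.5432 -0.0121  0.0252] 0.74 [247. 182.]
stop [5.006e-01 2.000e-04 9.020e-02] 0.64 [266. 148.]
dial [ 0.5612 -0.074   0.0406] 0.57 [179. 190.]
dial [ 0.5412 -0.0115  0.025 ] 0.47 [248. 180.]
handle [0.6652 0.0372 0.0875] 0.57 [270. 334.]
handle [0.5405 0.014  0.2006] 0.17 [271. 256.]
lever [0.6602 0.0362 0.0905] 0.88 [270. 331.]
[274.95024822 202.51547918] [274.59177317 150.4646539 ]
```

View pics/wrist3.png

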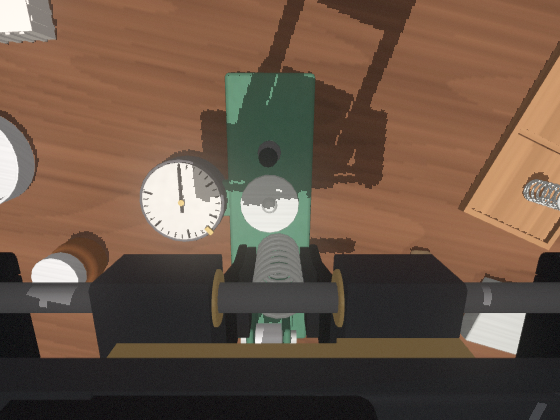

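The wrist view shows the plate at (270,204) with the peg at (269,206), the stop cap at (268,154), the dial at (182,200) reading zero (needle up, towards -x), and the spring upright in the fingers at (278,250). Next I fit the plate and the base.

```bash
cat > fit.py <<'E'
from h import *
c=snap('wrist');f=c['frame'];hsv=cv2.cvtColor(f,cv2.COLOR_RGB2HSV)
th=np.linspace(0,2*np.pi,80)
def circ(x,y,z,r): return np.array([proj(c,(x+r*np.cos(t),y+r*np.sin(t),z)) for t in th])
def mask(q):
    g=np.zeros(f.shape[:2],np.uint8);cv2.fillPoly(g,[cv2.convexHull((q*16).astype(np.int32))],255,shift=4);return g>0
def fit(obs,z,r,x0,y0,valid):
    return min((np.sum((mask(circ(x,y,z,r))!=obs)&valid),x,y) for x in np.arange(x0-.012,x0+.0121,.001) for y in np.arange(y0-.012,y0+.0121,.001))
# plate: low saturation
u0,v0=proj(c,(.553,.018,.045)).astype(int)
valid=np.zeros(f.shape[:2],bool);valid[v0-40:v0+22,u0-38:u0+42]=1
grey=(hsv[:,:,1]<70)&valid
b=fit(grey,.045,.028,.551,.016,valid);print('plate',b,grey.sum())
P=np.array([b[1],b[2]])
# base edges
g=cv2.inRange(hsv,(60,60,10),(95,255,255))
L=[];Rr=[]
for v in range(85,140,3):
    x=np.nonzero(g[v,200:340])[0]+200
    if len(x)>20: L.append(ray(c,(x.min()-.5,v),.025));Rr.append(ray(c,(x.max()+.5,v),.025))
for E in(L,Rr):
    E=np.array(E);vx,vy,x0,y0=cv2.fitLine(E[:,:2].astype(np.float32),cv2.DIST_HUBER,0,.01,.01).ravel()
    y=np.degrees(np.arctan(vy/vx));n=np.array([-np.sin(np.radians(y)),np.cos(np.radians(y))]);print('edge yaw',y,'plate offset',n@(P-[x0,y0]))
print('stop',ray(c,(268,154.5),.091), 'peg',ray(c,(269,205),.0515))
s=bot.read_state();print(s['position'])
o=f.copy();R=np.array(s['tcp_rot']);p=s['position']
for q in(circ(*P,.045,.028),circ(*P,.0515,.0045),circ(p[0],p[1],p[2]+.020,.012),circ(p[0],p[1],p[2]-.028,.012)):
    cv2.polylines(o,[(q*16).round().astype(np.int32)],True,(255,0,0),1,shift=4)
cv2.imwrite('pics/c2.png',cv2.resize(o[140:300,190:350,::-1],(600,600),interpolation=cv2.INTER_NEAREST))
E
python3 fit.py
```

```text
plate (np.int64(1670), np.float64(0.545), np.float64(0.008)) 4447
edge yaw 14.0594845 plate offset 0.03486045061668142
edge yaw 12.120225 plate offset -0.044455963092717224
stop [0.50577394 0.0031462  0.091     ] peg [0.55568904 0.01337169 0.0515    ]
[0.5498577  0.01924155 0.20315592]
```

View pics/c2.png

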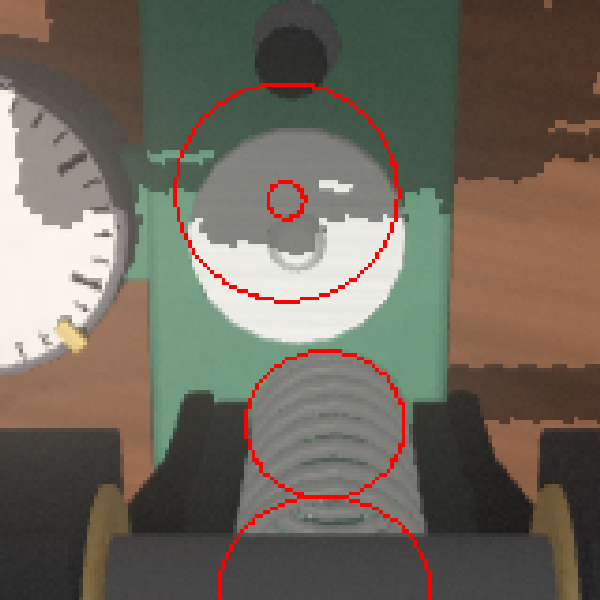

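Run:
```python
from h import *
c=snap('wrist');f=c['frame'];hsv=cv2.cvtColor(f,cv2.COLOR_RGB2HSV)
P=ray(c,(269.3,202.8),.045);print('plate',P,ray(c,(269.2,204.8),.0515))
S=ray(c,(267.6,155.5),.091);d=P-S;print('stop',S,np.hypot(*d[:2]),np.degrees(np.arctan2(d[1],d[0])))
g=cv2.inRange(hsv,(60,60,10),(95,255,255))
M=[]
for v in list(range(80,150,3))+list(range(212,240,3)):
    x=np.nonzero(g[v,222:325])[0]+222
    a,b=ray(c,(x.min()-.5,v),.025),ray(c,(x.max()+.5,v),.025); w=np.linalg.norm(a-b)
    if abs(w-.084)<.003: M.append((a+b)/2)
M=np.array(M);vx,vy,x0,y0=cv2.fitLine(M[:,:2].astype(np.float32),cv2.DIST_HUBER,0,.01,.01).ravel()
y=np.degrees(np.arctan(vy/vx));n=np.array([-np.sin(np.radians(y)),np.cos(np.radians(y))]);print(len(M),'yaw',y,'off',n@(P[:2]-[x0,y0]))
print(rel([P[0],P[1],.10],180+12.3))
s=bot.read_state();print(s['position'])
```

```text
plate [0.55543117 0.01319334 0.045     ] [0.55567135 0.01329652 0.0515    ]
stop [0.50678643 0.00279355 0.091     ] 0.049744007767153105 12.067627394135112
24 yaw 11.713627 off 0.0001984650495986383
([-0.0041, -0.0068, 0.1031], [0.0, -0.01, -0.24])
[0.54998741 0.01902413 0.20313449]
```

{"op": "play_rows", "data": {
  "motion": [
    [[-0.002,-0.003,0.008,0,0,0],[-0.0045,-0.0068,0.025,0,0,0],[-0.0045,-0.0068,0.05,0,0,0],[-0.0045,-0.0068,0.075,0,0,0],[-0.0045,-0.0068,0.095,0,0,0],[-0.0045,-0.0068,0.109,0,0,0],[-0.0045,-0.0068,0.115,0,0,0],[-0.0045,-0.0068,0.115,0,0,0]]
  ]
}}

```text
time_s: 6.82
position: [0.5551, 0.0126, 0.0862]
tcp_rot: [[-0.978, -0.208, -0.004], [-0.208, 0.978, 0.001], [0.003, 0.001, -1.0]]
force: [0.9, -0.6, 0.0]
opening: 0.264
grasp_force: 30.7
```

```bash
cat > look.py <<'E'
import sys
from h import *
c=snap('wrist');f=c['frame'];s=bot.read_state();p=s['position'];print(p)
th=np.linspace(0,2*np.pi,80);o=f.copy()
def dr(x,y,z,r):
    q=np.array([proj(c,(x+r*np.cos(t),y+r*np.sin(t),z)) for t in th]);cv2.polylines(o,[(q*16).round().astype(np.int32)],True,(255,0,0),1,shift=4)
dr(.5555,.0133,.045,.028);dr(p[0],p[1],p[2]-.028,.012);dr(p[0],p[1],p[2]+.02,.012)
u,v=proj(c,(.5555,.0133,.06)).astype(int);v=min(v,340);print(u,v)
cv2.imwrite(f'pics/{sys.argv[1]}.png',cv2.resize(o[v-80:v+80,u-80:u+80,::-1],(600,600),interpolation=cv2.INTER_NEAREST))
E
python3 look.py c3
```

```text
[0.55590375 0.01247755 0.08735785]
277 255
```

View pics/c3.png

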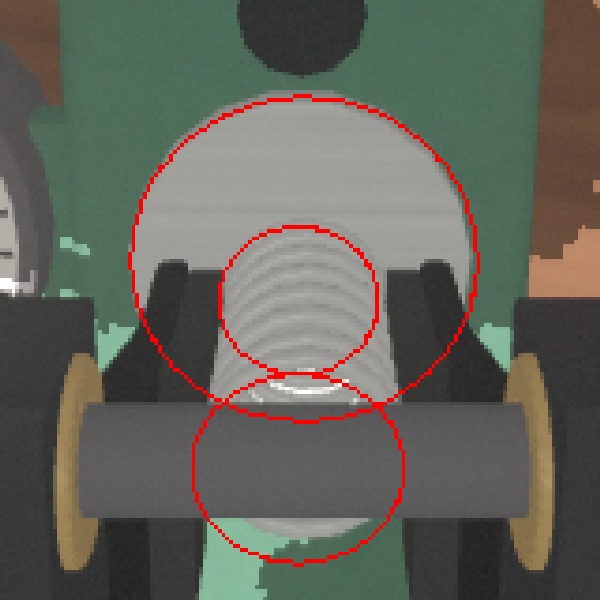

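The crop shows the plate centred about 1 mm further toward the robot than modelled, and the spring's lower end central between the fingers. I shift 1 mm and lower it over the peg.

{"op": "play_rows", "data": {
  "motion": [
    [[0.001,0,0.001,0,0,0],[0.001,0,0.003,0,0,0],[0.001,0,0.006,0,0,0],[0.001,0,0.009,0,0,0],[0.001,0,0.012,0,0,0],[0.001,0,0.0145,0,0,0],[0.001,0,0.0155,0,0,0],[0.001,0,0.0155,0,0,0]]
  ]
}}

```text
time_s: 7.53
position: [0.5551, 0.0123, 0.0725]
tcp_rot: [[-0.978, -0.208, -0.0], [-0.208, 0.978, 0.0], [0.0, 0.0, -1.0]]
force: [-0.4, 0.3, 2.6]
opening: 0.264
grasp_force: 30.7
```

Run:
```python
from h import *
c=snap('wrist');d=snap('side','side2')
for _ in range(3):
    s=bot.read_state();print(s['position'],s['force'],s['moment']);snap('wrist')
u,v=proj(d,(.5555,.0133,.07)).astype(int)
A=cv2.resize(d['frame'][v-40:v+40,u-40:u+40],(400,400),interpolation=cv2.INTER_NEAREST)
u,v=proj(c,(.5555,.0133,.06)).astype(int)
B=cv2.resize(c['frame'][v-80:v+80,u-80:u+80],(400,400),interpolation=cv2.INTER_NEAREST)
cv2.imwrite('pics/c4.png',np.hstack([A,B])[:,:,::-1])
```

```text
[0.55512023 0.01234077 0.07268347] [-0.63730158 -0.22991821  1.24460864] [ 0.12396721  0.12680059 -0.05095579]
[0.55515507 0.01231664 0.07271341] [-0.3256658  -0.03244951  0.60592181] [0.08957524 0.03455115 0.02526145]
[0.5551306  0.01231788 0.07269072] [-0.08132308 -0.48912782  0.93953359] [0.06499588 0.10192627 0.00547617]
```

View pics/c4.png

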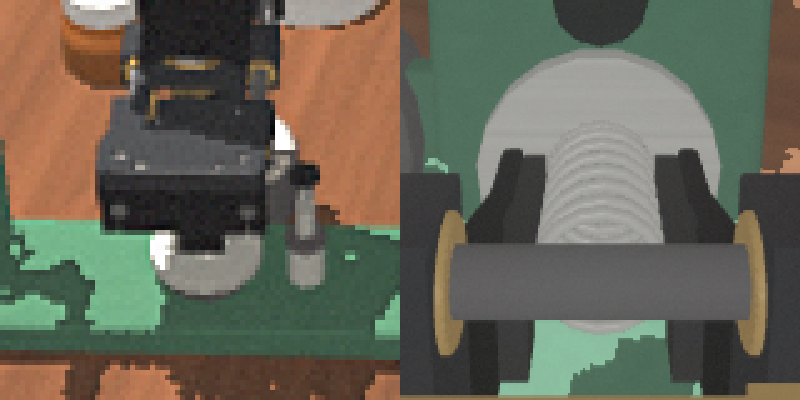

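The spring sits about 1 mm off the plate's centre, which is within the peg's clearance, and the contact is light. Releasing.

{"op": "play_rows", "data": {
  "motion": [
    [[0.0006,0,0.0005,0,0,0],[0.0006,0,0.0005,0,0,0],[0.0006,0,0.0005,0,0,0]]
  ]
}}

```text
time_s: 8.03
position: [0.555, 0.0123, 0.0723]
tcp_rot: [[-0.978, -0.207, 0.001], [-0.207, 0.978, 0.0], [-0.001, -0.0, -1.0]]
force: [-0.1, 0.8, 2.9]
opening: 0.265
grasp_force: 30.7
```

{"op": "play_rows", "data": {
  "motion": [
    [[0,0,0,0,0,0],[0,0,0,0,0,0],[0,0,0,0,0,0],[0,0,0,0,0,0],[0,0,0,0,0,0]]
  ],
  "fingers": 0.05
}}

```text
time_s: 8.45
position: [0.5543, 0.0121, 0.0718]
tcp_rot: [[-0.978, -0.208, -0.001], [-0.208, 0.978, 0.0], [0.001, 0.0, -1.0]]
force: [0.5, 0.1, -0.3]
opening: 0.534
grasp_force: 0.0
```

{"op": "play_rows", "data": {
  "motion": [
    [[0,0,-0.005,0,0,0],[0,0,-0.02,0,0,0],[0,0,-0.04,0,0,0],[0,0,-0.065,0,0,0],[0,0,-0.09,0,0,0],[0,0,-0.115,0,0,0],[0,0,-0.13,0,0,0],[0,0,-0.13,0,0,0]]
  ]
}}

```text
time_s: 9.12
position: [0.5568, 0.0119, 0.206]
tcp_rot: [[-0.978, -0.208, 0.008], [-0.208, 0.978, -0.002], [-0.007, -0.003, -1.0]]
force: [-0.2, -0.5, -0.3]
opening: 0.571
grasp_force: 0.0
```

Run:
```python
from h import *
s=bot.read_state();print(s['time_s'],s['position'])
c=snap('wrist');a=snap('scene');b=snap('side')
f=c['frame']
for n in ['scene','side','wrist']:
    for r in finder.recognise(n,'handle')[:2]+finder.recognise(n,'lever')[:1]: print(n,np.round(r['at'],4),round(r['confidence'],2))
# black grip pixel outlines
def T(x,y,z):
    w=np.radians(12);return np.array([.5555+x*np.cos(w)-y*np.sin(w),.0133+x*np.sin(w)+y*np.cos(w),z])
def grip(an): return T(.12-.198*np.cos(an)+.017*np.sin(an),.049,.08+.198*np.sin(an)+.017*np.cos(an))
for an in(1.35,1.45,1.55): print(an,grip(an).round(4),proj(a,grip(an)).round(1),proj(b,grip(an)).round(1))
u,v=proj(c,(.5555,.0133,.06)).astype(int)
B=cv2.resize(f[v-50:v+50,u-50:u+50],(400,400),interpolation=cv2.INTER_NEAREST)
u,v=proj(a,grip(1.45)).astype(int)
A=cv2.resize(a['frame'][v-20:v+20,u-20:u+20],(200,200),interpolation=cv2.INTER_NEAREST);print(u,v)
u,v=proj(b,grip(1.45)).astype(int);print(u,v)
C=cv2.resize(b['frame'][v-20:v+20,u-20:u+20],(200,200),interpolation=cv2.INTER_NEAREST)
cv2.imwrite('pics/c5.png',np.hstack([B,np.vstack([A,C])])[:,:,::-1])
```

```text
9.1167 [0.55677465 0.01185343 0.20600598]
scene [0.6729 0.04   0.2167] 0.85
scene [0.6637 0.0474 0.2159] 0.83
side [0.6579 0.0435 0.2079] 0.72
side [0.661  0.0455 0.2091] 0.61
wrist [0.6684 0.0348 0.0887] 0.61
wrist [0.6663 0.0333 0.0892] 0.22
1.35 [0.6365 0.0806 0.2769] [248.3 171.9] [204.7 134.4]
1.45 [0.6559 0.0847 0.2786] [243.6 177.2] [195.3 133.6]
1.55 [0.6753 0.0889 0.2783] [238.7 183.8] [185.9 133.6]
243 177
195 133
```

View pics/c5.png

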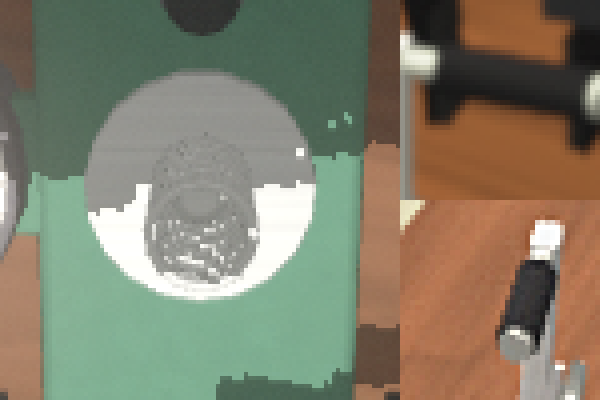

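The last crop shows the spring standing concentric on the plate. The grip is at about (245,174) in scene and (201,132) in side, which gives a lever angle near 1.40 rad.

{"op": "play_rows", "data": {
  "motion": [
    [[0,0,-0.015,0,0,0],[0,0,-0.045,0,0,0],[0,0,-0.08,0,0,0],[0,0,-0.11,0,0,0],[0,0,-0.13,0,0,0],[0,0,-0.14,0,0,0]]
  ],
  "fingers": 0.06
}}

```text
time_s: 10.07
position: [0.5558, 0.012, 0.345]
tcp_rot: [[-0.978, -0.208, 0.005], [-0.208, 0.978, -0.001], [-0.005, -0.002, -1.0]]
force: [-0.2, -1.0, -0.9]
opening: 0.687
grasp_force: 0.0
```

```bash
cat >> h.py <<'E'
W=np.radians(12)
def T(x,y,z): return np.array([.5555+x*np.cos(W)-y*np.sin(W),.0133+x*np.sin(W)+y*np.cos(W),z])
def grip(an,y=.049): return T(.12-.198*np.cos(an)+.017*np.sin(an),y,.08+.198*np.sin(an)+.017*np.cos(an))
E
python3 - <<'E'
from h import *
a=snap('scene');b=snap('side');s=bot.read_state()
print(tri([(a,(245.4,174.2)),(b,(201,132.4))]),grip(1.40))
for c in(a,b): print([proj(c,grip(1.40,y)).round(1) for y in(.022,.049,.076)])
print(s['time_s'],s['position'],np.round(s['joint_positions'],1))
print(rel([*grip(1.4,.052)[:2],.345],102),rel([*grip(1.4,.052)[:2],.345],-78))
E
```

```text
[0.64523372 0.08007594 0.27853318] [0.64615851 0.08266475 0.27800849]
[array([231. , 171.6]), array([246. , 174.4]), array([261.2, 177.2])]
[array([202., 127.]), array([200. , 133.9]), array([197.9, 141. ])]
10.1667 [0.55533458 0.01206389 0.34340166] [ -10.3   18.6   84.5   -0.    76.7 -112.3]
([-0.1035, 0.0532, -0.0013], [0.08, 0.2, 89.99]) ([-0.1035, 0.0532, -0.0013], [-0.2, 0.08, -90.01])
```

{"op": "play_rows", "data": {
  "motion": [
    [[-0.008,0.004,0,0,0,5],[-0.02,0.01,0,0,0,12],[-0.035,0.018,0,0,0,19],[-0.05,0.026,0,0,0,26],[-0.065,0.034,0,0,0,33],[-0.08,0.042,0,0,0,40],[-0.094,0.049,0,0,0,47],[-0.1035,0.0532,0,0,0,54]]
  ]
}}

```text
time_s: 10.83
position: [0.6446, 0.0867, 0.3386]
tcp_rot: [[-0.739, 0.673, -0.005], [0.673, 0.739, 0.001], [0.004, -0.003, -1.0]]
force: [-0.0, -0.2, -0.4]
opening: 0.691
grasp_force: 0.0
```

{"op": "play_rows", "data": {
  "motion": [
    [[0,0,0,0,0,7],[0,0,0,0,0,14],[0,0,0,0,0,21],[0,0,0,0,0,28],[0,0,0,0,0,33],[0,0,0,0,0,36],[0,0,0,0,0,36]]
  ]
}}

```text
time_s: 11.42
position: [0.6437, 0.0857, 0.3389]
tcp_rot: [[-0.207, 0.978, -0.005], [0.978, 0.207, 0.0], [0.001, -0.005, -1.0]]
force: [0.3, 0.1, -0.5]
opening: 0.688
grasp_force: 0.0
```

Run:
```python
from h import *
s=bot.read_state()
print(s['time_s'],s['position'],np.round(s['joint_positions'],1),rel([*grip(1.4,.052)[:2],.276],102))
c=snap('wrist')
f=c['frame'];hsv=cv2.cvtColor(f,cv2.COLOR_RGB2HSV)
for an in (1.35,1.4,1.45):print([proj(c,grip(an,y)).round(1) for y in(.022,.049,.076)])
cv2.imwrite('pics/w6.png',f[:,:,::-1])
```

```text
11.4167 [0.64368773 0.08570752 0.33891543] [ -2.3  27.3  70.9  -0.   82.1 -14.2] ([-0.0006, 0.0021, 0.0629], [-0.29, -0.07, -0.07])
[array([264.1, 277. ]), array([263.6, 240.5]), array([263.1, 201.5])]
[array([278.3, 277.8]), array([278.3, 241.1]), array([278.3, 202. ])]
[array([292.7, 278.2]), array([293.2, 241.5]), array([293.7, 202.2])]
```

View pics/w6.png

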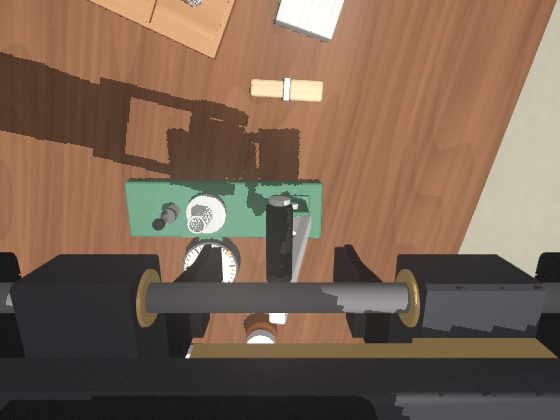

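That was the tenth and last picture. The black grip lies at columns 267–293, centred between the fingers, with its end cap at (279,202) as predicted for 1.40 rad. Descending and pinching.

{"op": "play_rows", "data": {
  "motion": [
    [[0,0.001,0.006,0,0,0],[0,0.002,0.018,0,0,0],[0,0.002,0.032,0,0,0],[0,0.002,0.046,0,0,0],[0,0.002,0.057,0,0,0],[0,0.002,0.063,0,0,0],[0,0.002,0.063,0,0,0]]
  ]
}}

```text
time_s: 12.05
position: [0.6455, 0.0861, 0.2764]
tcp_rot: [[-0.208, 0.978, -0.005], [0.978, 0.208, 0.0], [0.001, -0.005, -1.0]]
force: [-0.1, 0.8, 0.1]
opening: 0.689
grasp_force: 0.0
```

{"op": "play_rows", "data": {
  "motion": [
    [[0,0,0,0,0,0],[0,0,0,0,0,0],[0,0,0,0,0,0],[0,0,0,0,0,0],[0,0,0,0,0,0],[0,0,0,0,0,0],[0,0,0,0,0,0]]
  ],
  "fingers": 0.012
}}

```text
time_s: 12.63
position: [0.6467, 0.0861, 0.2794]
tcp_rot: [[-0.208, 0.978, 0.0], [0.978, 0.208, -0.0], [-0.0, 0.0, -1.0]]
force: [0.0, -1.0, 0.8]
opening: 0.244
grasp_force: 0.4
```

Run:
```python
from h import *
from scipy.optimize import minimize_scalar
q=[bot.read_state()]
for _ in range(4): snap('wrist'); q.append(bot.read_state())
p=np.mean([s['position'] for s in q],0);F=np.mean([s['force'] for s in q],0);s=q[-1]
R=np.array(s['tcp_rot']);g=p-R[:,2]*.002
print(s['time_s'],p,'grasp',g,'F',F,s['opening'])
r=minimize_scalar(lambda a:np.linalg.norm((grip(a,.052)-g)),bounds=(1.2,1.6),method='bounded');print(r.x,grip(r.x,.052)-g)
print(R.round(3).tolist())
# path table in tool axes relative to now, from a0
a0=r.x
for a in np.arange(a0,-.021,-.08):
    d=grip(a,.052)-grip(a0,.052);print(round(a,3),(R.T@d).round(4))
```

```text
12.8333 [0.64656604 0.08609096 0.27921719] grasp [0.64656643 0.08609108 0.28121719] F [-0.51877967 -0.24639069  0.58452608] 0.1940470054812385
1.4068393656313982 [ 0.00029339 -0.00021024 -0.00309775]
[[-0.208, 0.978, -0.0], [0.978, 0.208, -0.0], [-0.0, -0.0, -1.0]]
1.407 [0. 0. 0.]
1.327 [-0.     -0.0158  0.0019]
1.247 [-0.     -0.0314  0.005 ]
1.167 [-0.     -0.0466  0.0094]
1.087 [-0.     -0.0615  0.015 ]
1.007 [-0.     -0.0759  0.0217]
0.927 [-0.     -0.0897  0.0296]
0.847 [-0.     -0.1029  0.0385]
0.767 [-0.     -0.1152  0.0485]
0.687 [-0.     -0.1268  0.0594]
0.607 [-0.     -0.1374  0.0713]
0.527 [-1.00e-04 -1.47e-01  8.39e-02]
0.447 [-1.000e-04 -1.556e-01  9.730e-02]
0.367 [-1.000e-04 -1.632e-01  1.113e-01]
0.287 [-1.000e-04 -1.695e-01  1.258e-01]
0.207 [-1.000e-04 -1.747e-01  1.409e-01]
0.127 [-1.000e-04 -1.787e-01  1.562e-01]
0.047 [-1.000e-04 -1.814e-01  1.719e-01]
```

{"op": "play_rows", "data": {
  "motion": [
    [[0,-0.008,0.0008,0,0,0],[0,-0.0237,0.0034,0,0,0],[0,-0.039,0.007,0,0,0],[0,-0.0541,0.012,0,0,0],[0,-0.0687,0.0182,0,0,0],[0,-0.0828,0.0255,0,0,0],[0,-0.0963,0.034,0,0,0],[0,-0.1029,0.0385,0,0,0]]
  ]
}}

```text
time_s: 13.5
position: [0.5439, 0.065, 0.2395]
tcp_rot: [[-0.207, 0.978, -0.002], [0.978, 0.207, 0.001], [0.001, -0.001, -1.0]]
force: [1.1, 1.2, -2.6]
opening: 0.195
grasp_force: 30.0
```

```bash
cat > st.py <<'E'
from h import *
from scipy.optimize import minimize_scalar
q=[bot.read_state()]
for _ in range(4): snap('wrist'); q.append(bot.read_state())
p=np.mean([s['position'] for s in q],0);F=np.mean([s['force'] for s in q],0);s=q[-1]
R=np.array(s['tcp_rot'])
print(round(s['time_s'],2),p.round(4),'F',F.round(2),round(s['opening'],3),s['grasp_force'])
off=np.array([-.0003,.0002,.0051-.0020])
g=p-R[:,2]*.002-off
r=minimize_scalar(lambda a:np.linalg.norm((grip(a,.052)-g)),bounds=(-.05,1.6),method='bounded');a0=r.x;print('angle',a0,'err',(R.T@(grip(a0,.052)-g)).round(4))
E
python3 st.py
```

```text
13.7 [0.5443 0.065  0.2397] F [ 0.04  1.86 -1.33] 0.201 29.993155002593994
angle 0.8378339832358848 err [-0.0007  0.0001  0.0001]
```

{"op": "play_rows", "data": {
  "motion": [
    [[0,-0.006,0.005,0,0,0],[0,-0.018,0.0154,0,0,0],[0,-0.0292,0.0268,0,0,0],[0,-0.0394,0.039,0,0,0],[0,-0.0485,0.052,0,0,0],[0,-0.0566,0.0658,0,0,0],[0,-0.0636,0.08,0,0,0],[0,-0.0667,0.0873,0,0,0]]
  ]
}}

```text
time_s: 14.37
position: [0.4799, 0.0517, 0.1524]
tcp_rot: [[-0.207, 0.978, -0.002], [0.978, 0.207, 0.001], [0.002, -0.001, -1.0]]
force: [-2.0, 6.0, 0.2]
opening: 0.195
grasp_force: 30.0
```

```bash
cat >> st.py <<'E'
for a in (.25,.207,.17,.14,.11,.09,.07,.05,.03,.02,.01,0,-.01,-.02): print(a,(R.T@(grip(a,.052)-grip(a0,.052))).round(4))
E
python3 st.py
```

```text
14.57 [0.4799 0.0517 0.1525] F [-2.25  5.53  0.12] 0.199 29.9926096200943
angle 0.28120251023146636 err [-0.001   0.0002  0.0001]
0.25 [-0.     -0.0021  0.0058]
0.207 [-0.     -0.0047  0.014 ]
0.17 [-0.     -0.0067  0.021 ]
0.14 [-0.0001 -0.0081  0.0268]
0.11 [-0.0001 -0.0094  0.0327]
0.09 [-0.0001 -0.0101  0.0366]
0.07 [-0.0001 -0.0107  0.0405]
0.05 [-0.0001 -0.0113  0.0444]
0.03 [-0.0001 -0.0118  0.0484]
0.02 [-0.0001 -0.012   0.0504]
0.01 [-0.0001 -0.0122  0.0523]
0 [-0.0001 -0.0124  0.0543]
-0.01 [-0.0001 -0.0125  0.0563]
-0.02 [-0.0001 -0.0127  0.0583]
```

{"op": "play_rows", "data": {
  "motion": [
    [[0.0005,-0.0012,0.003,0,0,0],[0.001,-0.0032,0.009,0,0,0],[0.0015,-0.005,0.015,0,0,0],[0.0015,-0.0067,0.021,0,0,0],[0.0015,-0.0081,0.0268,0,0,0],[0.0015,-0.0094,0.0325,0,0,0],[0.0015,-0.0103,0.038,0,0,0],[0.0015,-0.0107,0.0405,0,0,0]]
  ]
}}

```text
time_s: 15.23
position: [0.4693, 0.0498, 0.112]
tcp_rot: [[-0.208, 0.978, -0.002], [0.978, 0.208, -0.0], [0.0, -0.002, -1.0]]
force: [-5.9, -1.2, 6.9]
opening: 0.199
grasp_force: 30.0
```

```bash
python3 st.py|head -2
```

```text
15.43 [0.4694 0.0499 0.1123] F [-5.52 -2.01  5.16] 0.196 29.997567236423492
angle 0.07176542596592698 err [-0.0014  0.0001  0.    ]
```

{"op": "play_rows", "data": {
  "motion": [
    [[0,-0.0004,0.0015,0,0,0],[0,-0.0008,0.003,0,0,0],[0,-0.0011,0.0045,0,0,0],[0,-0.0013,0.006,0,0,0],[0,-0.0015,0.007,0,0,0],[0,-0.0016,0.008,0,0,0]]
  ]
}}

```text
time_s: 15.93
position: [0.4684, 0.0496, 0.1051]
tcp_rot: [[-0.208, 0.978, 0.0], [0.978, 0.208, -0.0], [-0.0, -0.0, -1.0]]
force: [-4.8, -1.2, 8.7]
opening: 0.197
grasp_force: 30.0
```

```bash
python3 st.py|head -2
```

```text
16.13 [0.4684 0.0496 0.1051] F [-4.97 -1.3   7.71] 0.197 29.997974932193756
angle 0.03513942006569021 err [-0.0014  0.0001  0.    ]
```

{"op": "play_rows", "data": {
  "motion": [
    [[0,-0.0001,0.0005,0,0,0],[0,-0.0002,0.001,0,0,0],[0,-0.0003,0.0015,0,0,0],[0,-0.0003,0.0015,0,0,0]]
  ]
}}

```text
time_s: 16.47
position: [0.4682, 0.0496, 0.1037]
tcp_rot: [[-0.208, 0.978, 0.0], [0.978, 0.208, -0.0], [-0.0, 0.0, -1.0]]
force: [-5.8, -0.8, 7.3]
opening: 0.199
grasp_force: 30.0
```

```bash
python3 st.py|head -2
```

```text
16.67 [0.4682 0.0496 0.1037] F [-5.09 -0.29  8.18] 0.198 29.998105466365814
angle 0.028277644089149703 err [-0.0014  0.0001  0.    ]
```

{"op": "play_rows", "data": {
  "motion": [
    [[0,-0.0001,0.0005,0,0,0],[0,-0.0002,0.001,0,0,0],[0,-0.0003,0.0015,0,0,0],[0,-0.0003,0.0015,0,0,0]]
  ]
}}

```text
time_s: 17.0
position: [0.4681, 0.0496, 0.1023]
tcp_rot: [[-0.208, 0.978, 0.001], [0.978, 0.208, -0.0], [-0.0, 0.001, -1.0]]
force: [-5.1, -0.9, 8.6]
opening: 0.2
grasp_force: 30.0
```

```bash
python3 st.py|head -2
```

```text
17.2 [0.4681 0.0495 0.1023] F [-5.2  -0.97  8.39] 0.196 29.998258352279663
angle 0.02104061000320892 err [-0.0014  0.0001  0.    ]
```

{"op": "play_rows", "data": {
  "motion": [
    [[0,-0.0001,0.0005,0,0,0],[0,-0.0001,0.001,0,0,0],[0,-0.0002,0.0015,0,0,0],[0,-0.0002,0.0015,0,0,0]]
  ]
}}

```text
time_s: 17.53
position: [0.4679, 0.0495, 0.1008]
tcp_rot: [[-0.208, 0.978, 0.001], [0.978, 0.208, -0.0], [-0.0, 0.001, -1.0]]
force: [-5.1, -0.6, 8.6]
opening: 0.199
grasp_force: 30.0
```

```bash
python3 st.py|head -2
```

```text
17.73 [0.4679 0.0495 0.1008] F [-5.03 -0.64  8.95] 0.199 29.998238682746887
angle 0.013735279458295465 err [-0.0014  0.0001  0.    ]
```

{"op": "play_rows", "data": {
  "motion": [
    [[0,0,0.0005,0,0,0],[0,-0.0001,0.001,0,0,0],[0,-0.0001,0.001,0,0,0]]
  ]
}}

```text
time_s: 17.98
position: [0.4679, 0.0495, 0.1003]
tcp_rot: [[-0.208, 0.978, 0.001], [0.978, 0.208, -0.0], [-0.001, 0.001, -1.0]]
force: [-6.0, -0.6, 12.7]
opening: 0.191
grasp_force: 30.0
```

```bash
python3 st.py|head -2
```

```text
18.18 [0.4679 0.0495 0.1003] F [-5.89 -0.51 13.  ] 0.199 29.9989253282547
angle 0.010991141922606622 err [-0.0014  0.0001  0.    ]
```

{"op": "play_rows", "data": {
  "motion": [
    [[0,0,0.0005,0,0,0],[0,-0.0001,0.001,0,0,0],[0,-0.0001,0.001,0,0,0]]
  ]
}}

```text
time_s: 18.43
position: [0.4679, 0.0495, 0.1001]
tcp_rot: [[-0.208, 0.978, 0.002], [0.978, 0.208, -0.0], [-0.001, 0.002, -1.0]]
force: [-7.2, -0.6, 20.7]
opening: 0.2
grasp_force: 30.0
```

```bash
python3 st.py|head -2
```

```text
18.63 [0.4679 0.0495 0.1001] F [-7.2  -0.49 20.78] 0.199 30.000220835208893
angle 0.010081199013011317 err [-0.0014  0.0001  0.    ]
```

The stop is found: contact begins at about 9.1 N, and I am now at roughly 13 N on it. Backing off 0.7 mm to about 7 N, then holding.

{"op": "play_rows", "data": {
  "motion": [
    [[0,0,-0.0004,0,0,0],[0,0,-0.0007,0,0,0],[0,0,-0.0007,0,0,0],[0,0,-0.0007,0,0,0]]
  ]
}}

```text
time_s: 18.97
position: [0.4679, 0.0495, 0.1002]
tcp_rot: [[-0.208, 0.978, 0.002], [0.978, 0.208, -0.0], [-0.001, 0.002, -1.0]]
force: [-5.6, -1.2, 15.0]
opening: 0.194
grasp_force: 30.0
```

```bash
python3 st.py|head -2
cat > dial.py <<'E'
from h import *
for n in('scene','side'):
    c=snap(n);f=c['frame']
    for r in finder.recognise(n,'dial')[:2]:print(n,np.round(r['at'],4),round(r['confidence'],2))
    # rectified top view of dial region, tester frame, plane z=.06: 100x100mm, 4px/mm
    D=np.array([[ -.05,-.035],[.05,-.035],[.05,-.135],[-.05,-.135]])
    src=np.array([proj(c,T(x,y,.045)) for x,y in D],np.float32)
    H=cv2.getPerspectiveTransform(src,np.array([[0,0],[400,0],[400,400],[0,400]],np.float32))
    w=cv2.warpPerspective(f,H,(400,400));cv2.imwrite(f'pics/dial_{n}.png',w[:,:,::-1])
    g=cv2.cvtColor(w,cv2.COLOR_RGB2GRAY)
    cv2.imwrite(f'pics/g_{n}.png',g);s=cv2.resize(g,(50,50),interpolation=cv2.INTER_AREA)
    for row in s[::2]: print(''.join('#%+-. '[min(5,int(v)//43)] for v in row))
E
python3 dial.py
```

```text
19.17 [0.4679 0.0495 0.1002] F [-6.32 -0.67 15.47] 0.194 29.999406337738037
angle 0.010737695044926054 err [-0.0014  0.0001  0.    ]
scene [0.5945 0.032  0.1034] 0.61
                                                  
                                                  
.....................               ..............
++++++++++++++++--..              ..---+++%%%%%+++
++++++++++++++-...                    ..--++%%%+++
++++++++++++-.                          ..-+++%%%%
++++++++++-.                              ..-++%%%
+++++++++-.                                 ..-+%%
++++++++-..                                  .-++%
+++++++--.                                    .-+%
+++++++--.                                 ....-++
+++++++-..                 ................   ..++
+++++++-.              ......                 .-++
+++++++-.                                     .-++
+++++++-.                                    ..-+%
+++++++--.                                   .-+%%
++++++++-..                                 .-+%%%
+++++++++--.                               .-+%%%+
++++++++++--.. 
[... 916 characters left out ...]
                    .%########+.     
%%%%%%%%%%%%-                    .+########%+-.---
++++++++++++-                 .+++%%%%%%%%##%%++++
+++++-+++++-.                -%####%%%%%%%%%%%++-+
++++++++++++-.              .%##%%%%%%%%%%%%%%%+--
%%%%%%%%%%%%%+----......----+##%%%%%%%%%%%%%%%++--
%%%%%%%%%%%%%%%%%%%%%%%%%%%%%%%%%++++%%%++++%%++--
%%%%%%%%%%%%%###############%%%+++++++++++%+++++--
%%%%%%%%%%%%%%%%%%%%%%%%%%%%%%%++++%%%++++%%%+++--
%%%+++++++++++++++++%%+%%%%%%%+++++++%%%+%%%%%+++-
%%%%++++++++++++++++++++++++++++++++++%%%%++++++--
%%%%+++++%%+++++++++++++++++++++++++++++%%%++++++-
%%%%+++++++++++%%%%%%%%%%++%%%+++++++++%%%%%%%%+++
%%%%++++++++++++++++++++%+%%%%++++++%+++++%%%%%%%%
```

In the rectified scene view the needle points about 10° above +x, i.e. about 170° clockwise from zero, or 14.8 N. That is past the 12 N tab, so the spring is firm, which agrees with the 9 N pull. Holding for another two seconds.

{"op": "play_rows", "data": {
  "motion": [
    [[0,0,0,0,0,0],[0,0,0,0,0,0],[0,0,0,0,0,0],[0,0,0,0,0,0],[0,0,0,0,0,0],[0,0,0,0,0,0],[0,0,0,0,0,0],[0,0,0,0,0,0]]
  ]
}}

```text
time_s: 20.03
position: [0.4679, 0.0495, 0.1002]
tcp_rot: [[-0.208, 0.978, 0.002], [0.978, 0.208, -0.0], [-0.001, 0.002, -1.0]]
force: [-6.7, -0.5, 14.3]
opening: 0.197
grasp_force: 30.0
```

{"op": "play_rows", "data": {
  "motion": [
    [[0,0,0,0,0,0],[0,0,0,0,0,0],[0,0,0,0,0,0],[0,0,0,0,0,0],[0,0,0,0,0,0],[0,0,0,0,0,0],[0,0,0,0,0,0],[0,0,0,0,0,0]]
  ]
}}

```text
time_s: 20.7
position: [0.4679, 0.0495, 0.1002]
tcp_rot: [[-0.208, 0.978, 0.002], [0.978, 0.208, -0.0], [-0.001, 0.001, -1.0]]
force: [-6.3, -0.5, 16.5]
opening: 0.196
grasp_force: 30.0
```

{"op": "play_rows", "data": {
  "motion": [
    [[0,0,0,0,0,0],[0,0,0,0,0,0],[0,0,0,0,0,0],[0,0,0,0,0,0],[0,0,0,0,0,0],[0,0,0,0,0,0],[0,0,0,0,0,0],[0,0,0,0,0,0]]
  ]
}}

```text
time_s: 21.37
position: [0.4679, 0.0495, 0.1002]
tcp_rot: [[-0.208, 0.978, 0.002], [0.978, 0.208, -0.0], [-0.001, 0.001, -1.0]]
force: [-4.9, -1.1, 16.0]
opening: 0.191
grasp_force: 30.0
```

```bash
python3 st.py|head -2
python3 - <<'E'
from h import *
R=np.array(bot.read_state()['tcp_rot']);R=np.column_stack([[-.208,.978,0],[.978,.208,0],[0,0,-1]])
for a0,L in((.008,(.03,.06,.1,.15,.21,.28,.36,.44)),(.44,(.48,.56,.64,.72,.8,.88,.96,1.0)),(1.0,(1.04,1.12,1.2,1.28,1.34,1.38,1.4))):
    print([[0,*(R.T@(grip(a)-grip(a0)))[1:].round(4).tolist(),0,0,0] for a in L])
E
```

```text
21.57 [0.4679 0.0495 0.1002] F [-5.89 -0.79 15.6 ] 0.201 29.99929189682007
angle 0.01072357327826336 err [-0.0014  0.0001  0.    ]
[[0, 0.0005, -0.0043, 0, 0, 0], [0, 0.0012, -0.0103, 0, 0, 0], [0, 0.0025, -0.0181, 0, 0, 0], [0, 0.0046, -0.0278, 0, 0, 0], [0, 0.0078, -0.0393, 0, 0, 0], [0, 0.0123, -0.0525, 0, 0, 0], [0, 0.0185, -0.0671, 0, 0, 0], [0, 0.026, -0.0811, 0, 0, 0]]
[[0, 0.0041, -0.0068, 0, 0, 0], [0, 0.0132, -0.0199, 0, 0, 0], [0, 0.0232, -0.0322, 0, 0, 0], [0, 0.0342, -0.0436, 0, 0, 0], [0, 0.0461, -0.0542, 0, 0, 0], [0, 0.0588, -0.0637, 0, 0, 0], [0, 0.0723, -0.0722, 0, 0, 0], [0, 0.0792, -0.0761, 0, 0, 0]]
[[0, 0.0071, -0.0036, 0, 0, 0], [0, 0.0217, -0.0098, 0, 0, 0], [0, 0.0368, -0.0149, 0, 0, 0], [0, 0.0522, -0.0188, 0, 0, 0], [0, 0.0639, -0.0208, 0, 0, 0], [0, 0.0718, -0.0218, 0, 0, 0], [0, 0.0758, -0.0222, 0, 0, 0]]
```

Held for over 2.5 s with about 7 N on the stop. Now easing the lever back up.

{"op": "play_rows", "data": {
  "motion": [
    [[0,0.0005,-0.0043,0,0,0],[0,0.0014,-0.0103,0,0,0],[-0.0003,0.0028,-0.0181,0,0,0],[-0.0005,0.005,-0.0278,0,0,0],[-0.0005,0.0082,-0.0393,0,0,0],[-0.0005,0.0127,-0.0525,0,0,0],[-0.0005,0.0189,-0.0671,0,0,0],[-0.0005,0.0264,-0.0811,0,0,0]]
  ]
}}

```text
time_s: 22.23
position: [0.4931, 0.0546, 0.1805]
tcp_rot: [[-0.208, 0.978, -0.001], [0.978, 0.208, -0.0], [0.0, -0.001, -1.0]]
force: [-3.0, -1.1, 1.1]
opening: 0.198
grasp_force: 30.0
```

{"op": "play_rows", "data": {
  "motion": [
    [[0,0.0041,-0.0068,0,0,0],[0,0.0132,-0.0199,0,0,0],[0,0.0232,-0.0322,0,0,0],[0,0.0342,-0.0436,0,0,0],[0,0.0461,-0.0542,0,0,0],[0,0.0588,-0.0637,0,0,0],[0,0.0723,-0.0722,0,0,0],[0,0.0792,-0.0761,0,0,0]]
  ]
}}

```text
time_s: 22.9
position: [0.5744, 0.0713, 0.2587]
tcp_rot: [[-0.208, 0.978, 0.007], [0.978, 0.208, 0.0], [-0.001, 0.007, -1.0]]
force: [-2.3, -0.1, 3.7]
opening: 0.195
grasp_force: 30.0
```

```bash
python3 st.py|head -2
```

```text
23.1 [0.5742 0.0713 0.2585] F [-2.9   0.11  6.43] 0.194 29.99667763710022
angle 1.0185499320482327 err [-0.0006 -0.     -0.    ]
```

{"op": "play_rows", "data": {
  "motion": [
    [[0,0.0071,-0.0038,0,0,0],[0,0.0217,-0.0102,0,0,0],[0,0.0368,-0.0152,0,0,0],[0,0.0522,-0.019,0,0,0],[0,0.0639,-0.021,0,0,0],[0,0.0718,-0.022,0,0,0],[0,0.074,-0.0222,0,0,0],[0,0.074,-0.0222,0,0,0]]
  ]
}}

```text
time_s: 23.77
position: [0.6452, 0.0859, 0.279]
tcp_rot: [[-0.208, 0.978, 0.004], [0.978, 0.208, -0.001], [-0.002, 0.004, -1.0]]
force: [0.5, -2.5, 4.2]
opening: 0.196
grasp_force: 30.0
```

{"op": "play_rows", "data": {
  "motion": [
    [[0,0,0,0,0,0],[0,0,0,0,0,0],[0,0,0,0,0,0],[0,0,0,0,0,0],[0,0,0,0,0,0]]
  ],
  "fingers": 0.06
}}

```text
time_s: 24.18
position: [0.6427, 0.0867, 0.278]
tcp_rot: [[-0.208, 0.978, -0.001], [0.978, 0.208, 0.0], [0.001, -0.001, -1.0]]
force: [0.4, -0.2, 0.7]
opening: 0.491
grasp_force: 0.0
```

{"op": "play_rows", "data": {
  "motion": [
    [[0,0,-0.006,0,0,0],[0,0,-0.02,0,0,0],[0,0,-0.04,0,0,0],[0,0,-0.055,0,0,0],[0,0,-0.065,0,0,0],[0,0,-0.065,0,0,0]]
  ]
}}

```text
time_s: 24.68
position: [0.6445, 0.0865, 0.3466]
tcp_rot: [[-0.208, 0.978, 0.006], [0.978, 0.208, -0.0], [-0.001, 0.006, -1.0]]
force: [-0.1, 0.5, 0.3]
opening: 0.684
grasp_force: 0.0
```

```bash
python3 st.py|head -2
python3 - <<'E'
from h import *
print(rel([.5555,.0128,.345],192))
a=snap('scene');b=snap('side')
for n in('scene','side'):
    for o in('basket','spring_a'):
        for r in finder.recognise(n,o)[:5]: print(n,o,np.round(r['at'],4),round(r['confidence'],2))
E
```

```text
24.88 [0.6433 0.0865 0.3438] F [ 0.38 -0.04 -0.08] 0.693 0.0
angle 1.4142596576581585 err [-0.0011  0.0047  0.0645]
([-0.054, -0.1004, -0.0027], [-0.08, -0.14, -90.01])
scene basket [ 0.4104 -0.2848  0.0199] 0.74
scene basket [0.6391 0.2013 0.0246] 0.57
scene basket [0.6467 0.3107 0.0205] 0.4
scene spring_a [0.5569 0.0138 0.0767] 0.74
scene spring_a [0.301  0.3009 0.0283] 0.67
scene spring_a [0.4396 0.4089 0.0302] 0.52
side basket [ 0.4195 -0.2928  0.0116] 0.63
side spring_a [0.2981 0.3049 0.0318] 0.76
side spring_a [0.4898 0.29   0.0364] 0.59
side spring_a [0.5076 0.4138 0.0295] 0.51
```

{"op": "play_rows", "data": {
  "motion": [
    [[-0.004,-0.008,0,0,0,-5],[-0.011,-0.02,0,0,0,-12],[-0.019,-0.035,0,0,0,-19],[-0.027,-0.05,0,0,0,-26],[-0.035,-0.065,0,0,0,-33],[-0.043,-0.08,0,0,0,-40],[-0.05,-0.093,0,0,0,-47],[-0.054,-0.1004,0,0,0,-54]]
  ],
  "fingers": 0.05
}}

```text
time_s: 25.85
position: [0.5549, 0.0119, 0.3433]
tcp_rot: [[-0.916, 0.402, -0.001], [0.402, 0.916, -0.0], [0.001, -0.001, -1.0]]
force: [0.6, 0.4, -0.8]
opening: 0.57
grasp_force: 0.0
```

{"op": "play_rows", "data": {
  "motion": [
    [[0,0,0,0,0,-7],[0,0,0,0,0,-14],[0,0,0,0,0,-21],[0,0,0,0,0,-28],[0,0,0,0,0,-33],[0,0,0,0,0,-36],[0,0,0,0,0,-36]]
  ]
}}

```text
time_s: 26.43
position: [0.5562, 0.0128, 0.3433]
tcp_rot: [[-0.978, -0.208, -0.0], [-0.208, 0.978, 0.0], [0.0, 0.0, -1.0]]
force: [1.1, -0.3, 0.1]
opening: 0.574
grasp_force: 0.0
```

Run:
```python
from h import *
snap('wrist');s=bot.read_state();print(s['time_s'],s['position'],rel([.555,.0125,.0725],192))
```

```text
26.4833 [0.55622836 0.01278576 0.34330252] ([0.0012, -0.0, 0.2708], [0.0, -0.0, -0.08])
```

{"op": "play_rows", "data": {
  "motion": [
    [[0.001,0,0.015,0,0,0],[0.001,0,0.045,0,0,0],[0.001,0,0.08,0,0,0],[0.001,0,0.115,0,0,0],[0.001,0,0.145,0,0,0],[0.001,0,0.17,0,0,0],[0.001,0,0.185,0,0,0],[0.001,0,0.195,0,0,0]]
  ]
}}

```text
time_s: 27.15
position: [0.5542, 0.0127, 0.1461]
tcp_rot: [[-0.979, -0.206, -0.004], [-0.206, 0.979, 0.001], [0.003, 0.001, -1.0]]
force: [-0.8, 0.6, 0.1]
opening: 0.572
grasp_force: 0.0
```

{"op": "play_rows", "data": {
  "motion": [
    [[0,0,0.01,0,0,0],[0,0,0.025,0,0,0],[0,0,0.04,0,0,0],[0,0,0.055,0,0,0],[0,0,0.067,0,0,0],[0,0,0.074,0,0,0],[0,0,0.076,0,0,0],[0,0,0.076,0,0,0]]
  ]
}}

```text
time_s: 27.82
position: [0.5556, 0.0125, 0.0724]
tcp_rot: [[-0.978, -0.207, 0.0], [-0.207, 0.978, -0.0], [-0.0, -0.0, -1.0]]
force: [0.1, -0.4, 0.8]
opening: 0.57
grasp_force: 0.0
```

{"op": "play_rows", "data": {
  "motion": [
    [[0,0,0,0,0,0],[0,0,0,0,0,0],[0,0,0,0,0,0],[0,0,0,0,0,0],[0,0,0,0,0,0],[0,0,0,0,0,0],[0,0,0,0,0,0]]
  ],
  "fingers": 0.018
}}

```text
time_s: 28.4
position: [0.5555, 0.0125, 0.0726]
tcp_rot: [[-0.978, -0.208, 0.001], [-0.208, 0.978, -0.0], [-0.001, -0.0, -1.0]]
force: [-0.1, -0.2, 0.6]
opening: 0.268
grasp_force: 30.0
```

{"op": "play_rows", "data": {
  "motion": [
    [[0,0,-0.008,0,0,0],[0,0,-0.025,0,0,0],[0,0,-0.05,0,0,0],[0,0,-0.08,0,0,0],[0,0,-0.105,0,0,0],[0,0,-0.122,0,0,0],[0,0,-0.128,0,0,0]]
  ]
}}

```text
time_s: 28.98
position: [0.5567, 0.0124, 0.2038]
tcp_rot: [[-0.978, -0.208, 0.006], [-0.208, 0.978, -0.001], [-0.005, -0.002, -1.0]]
force: [-0.1, 0.0, 0.2]
opening: 0.265
grasp_force: 30.0
```

Run:
```python
from h import *
a=snap('scene');b=snap('side');s=bot.read_state();print(s['position'],s['opening'],rel([.414,-.288,.2],192))
for n,c in(('scene',a),('side',b)):
    r=finder.outline_of(n,'basket')
    if r:
        m=r[0]['pixels'].astype(np.uint8);cn=max(cv2.findContours(m,0,2)[0],key=cv2.contourArea)
        # silhouette fit
        def mod(p):
            x,y,w=p;w=np.radians(w);k=.0475
            q=np.array([proj(c,(x+i*k*np.cos(w)-j*k*np.sin(w),y+i*k*np.sin(w)+j*k*np.cos(w),z)) for i in(-1,1) for j in(-1,1) for z in(0,.032)])
            g=np.zeros_like(m);cv2.fillPoly(g,[cv2.convexHull((q*16).astype(np.int32))],1,shift=4);return g
        print(n,min((int((mod((x,y,w))!=m).sum()),round(x,3),round(y,3),w) for x in np.arange(.4,.43,.003) for y in np.arange(-.303,-.273,.003) for w in range(-45,45,6)),m.sum())
```

```text
[0.55579421 0.0124774  0.20175664] 0.2708672601468032 ([0.2011, -0.2645, 0.0015], [-0.06, 0.15, -0.01])
scene (57, np.float64(0.409), np.float64(-0.279), 15) 1307
side (64, np.float64(0.415), np.float64(-0.276), 15) 946
```

{"op": "play_rows", "data": {
  "motion": [
    [[0.008,-0.01,0,0,0,0],[0.026,-0.033,0,0,0,0],[0.048,-0.061,0,0,0,0],[0.07,-0.089,0,0,0,0],[0.092,-0.117,0,0,0,0],[0.114,-0.145,0,0,0,0],[0.136,-0.173,0,0,0,0],[0.158,-0.2,0,0,0,0]]
  ]
}}

```text
time_s: 29.85
position: [0.4399, -0.2173, 0.199]
tcp_rot: [[-0.978, -0.207, -0.003], [-0.207, 0.978, 0.002], [0.002, 0.002, -1.0]]
force: [0.4, -0.3, -0.6]
opening: 0.264
grasp_force: 30.0
```

{"op": "play_rows", "data": {
  "motion": [
    [[0.018,-0.023,0,0,0,0],[0.034,-0.043,0,0,0,0],[0.043,-0.054,0.01,0,0,0],[0.043,-0.054,0.03,0,0,0],[0.043,-0.054,0.055,0,0,0],[0.043,-0.054,0.08,0,0,0],[0.043,-0.054,0.1,0,0,0],[0.043,-0.054,0.11,0,0,0]]
  ]
}}

```text
time_s: 30.52
position: [0.4089, -0.2764, 0.0871]
tcp_rot: [[-0.978, -0.207, -0.005], [-0.207, 0.978, 0.005], [0.004, 0.006, -1.0]]
force: [0.5, 0.7, -0.3]
opening: 0.263
grasp_force: 30.0
```

Run:
```python
from h import *
snap('wrist','w9');s=bot.read_state();print(s['time_s'],s['position'],np.round(s['joint_positions']),s['opening'],rel([.412,-.278,.034],192))
```

```text
30.5667 [ 0.4087813  -0.27611041  0.08650893] [ -47.   35.  108.   -0.   38. -149.] 0.2674729488076508 ([-0.003, -0.0029, 0.0525], [0.41, -0.26, -0.06])
```

{"op": "play_rows", "data": {
  "motion": [
    [[-0.002,-0.002,0.006,0,0,0],[-0.003,-0.003,0.016,0,0,0],[-0.003,-0.003,0.028,0,0,0],[-0.003,-0.003,0.04,0,0,0],[-0.003,-0.003,0.049,0,0,0],[-0.003,-0.003,0.053,0,0,0],[-0.003,-0.003,0.053,0,0,0]]
  ]
}}

```text
time_s: 31.15
position: [0.4149, -0.2799, 0.0368]
tcp_rot: [[-0.978, -0.208, -0.001], [-0.208, 0.978, 0.001], [0.0, 0.001, -1.0]]
force: [0.5, 0.0, -0.6]
opening: 0.268
grasp_force: 30.0
```

{"op": "play_rows", "data": {
  "motion": [
    [[0,0,0,0,0,0],[0,0,0,0,0,0],[0,0,0,0,0,0],[0,0,0,0,0,0]]
  ],
  "fingers": 0.034
}}

```text
time_s: 31.48
position: [0.4152, -0.2802, 0.0379]
tcp_rot: [[-0.978, -0.208, 0.001], [-0.208, 0.978, -0.001], [-0.001, -0.001, -1.0]]
force: [0.5, 0.4, -0.6]
opening: 0.38
grasp_force: 0.0
```

{"op": "play_rows", "data": {
  "motion": [
    [[0,0,-0.005,0,0,0],[0,0,-0.02,0,0,0],[0,0,-0.04,0,0,0],[0,0,-0.065,0,0,0],[0,0,-0.095,0,0,0],[0,0,-0.125,0,0,0],[0,0,-0.15,0,0,0],[0,0,-0.16,0,0,0]]
  ]
}}

```text
time_s: 32.15
position: [0.4162, -0.2811, 0.2015]
tcp_rot: [[-0.978, -0.208, 0.005], [-0.208, 0.978, -0.005], [-0.004, -0.006, -1.0]]
force: [1.2, 1.0, -0.1]
opening: 0.388
grasp_force: 0.0
```

Run:
```python
from h import *
s=bot.read_state();print(s['time_s'],s['position'],s['force'],s['opening'])
for n in('wrist','scene','side'):
    snap(n,'end_'+n)
    for o in('spring_a','handle'):
        for r in finder.recognise(n,o)[:5]: print(n,o,np.round(r['at'],4),round(r['confidence'],2))
```

```text
32.15 [ 0.41616603 -0.28110988  0.20147882] [ 1.20081148  1.03887175 -0.07800493] 0.3879620858617009
wrist spring_a [ 0.4151 -0.28    0.0343] 0.68
scene spring_a [0.4385 0.4053 0.0291] 0.58
scene spring_a [0.3028 0.2966 0.0297] 0.52
scene spring_a [0.5132 0.4099 0.0292] 0.51
scene spring_a [0.4956 0.2834 0.0344] 0.48
scene handle [0.6712 0.042  0.2125] 0.58
side spring_a [0.4406 0.4171 0.0255] 0.77
side spring_a [0.5086 0.4166 0.0328] 0.6
side spring_a [0.488  0.2889 0.0372] 0.51
side spring_a [0.2999 0.3052 0.0321] 0.51
side handle [0.656  0.0419 0.2088] 0.91
side handle [0.5922 0.0282 0.0253] 0.33
```

The spring stands in the basket at (0.415, -0.280), the lever is up, and the back spring is untouched. I wait a moment for the arm to settle, then hand in.

{"op": "play_rows", "data": {
  "motion": [
    [[0,0,0,0,0,0],[0,0,0,0,0,0],[0,0,0,0,0,0],[0,0,0,0,0,0],[0,0,0,0,0,0],[0,0,0,0,0,0]]
  ]
}}

```text
time_s: 33.1
position: [0.415, -0.2799, 0.1974]
tcp_rot: [[-0.978, -0.208, 0.0], [-0.208, 0.978, -0.0], [-0.0, -0.0, -1.0]]
force: [-0.4, 0.5, -0.2]
opening: 0.385
grasp_force: 0.0
```

```bash
python3 -c "
from rig import bot
print(bot.hand_in())"
```

```text
the job is handed in; nothing more can be done
None
```

The front spring tested firm at about 14.8 N, past the 12 N tab, so I put it in the square basket, left the lever up and handed the job in at about 33 s; no verdict came back. The push on the stop was about 7 N for over 2.5 s, after a brief overshoot to about 13 N (your 5–10 N, the 22 N limit).

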